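# Take the drilled pot out of the vise and hold it down on the pot rinser

## Robot

A 6-joint arm with a two-finger parallel gripper is mounted at the origin on the work surface. World frame = base frame: x ahead of the robot, y to its left, z up, the work surface at z = 0. Lengths are in m, angles in rad, forces in N, time in s.
With the tool pointing down it reaches from about 0.275 to 0.975 m from the base axis. Payload 8.4 kg.
Tool frame: the origin (TCP) lies at the very end of the fingers, on their centre line; the grasp point (between the pads) lies 19 mm behind it; z points along the fingers, y is the direction in which the jaws open and shut (so a half turn about z gives the same grasp; the last joint's range is limited). The gripper opens to 92 mm and grips with 3 to 60 N. Pads are 20 mm wide; open, the fingers measure 128 mm over their backs; the gripper's body (75 mm by 189 mm) begins 69 mm behind the grasp point.
Start: joints at [1.185, 0.353, 1.633, -0, 1.155, -0.002], TCP at [0.234, 0.58, 0.215] pointing down, gripper open.
Joint ranges: [-2.63, 2.63], [-0.92, 2.1], [0.06, 2.66], [-1.3, 4.44], [0, 2.69], [-3.02, 3.02]. Speed limits (rad/s): [2.22, 2.22, 2.79, 3.14, 3.14, 3.14].

## Interface

Orientations are given as a rotation vector (axis times angle).
In Python, from rig import bot gives the robot as it stands.
- The arm moves only by the shell command python3 -m creep 'ROWS' [FORCE]. ROWS is text: rows parted by semicolons, each of 7 numbers parted by spaces: the shift along the tool's x, y, z in mm, then the turn, a rotation vector about the tool's x, y, z in rad, then the closure, from 0 (fully open) to 1 (shut). In form: x y z rx ry rz jaw; .... A call has 1 to 5 rows; each row is the pose to reach, as a shift and turn from the pose commanded when the call began, along the tool's axes at that moment; what a row does not reach only later rows make up. A row lasts 1/10 s, in which the tool goes at most 50 mm and 8.59 degrees, less where a joint would pass 70% of its speed; a pose out of reach is approached as far as the arm can. A call with a gripper value outside its range is refused whole. The fingers move at their own pace and stop on an object; FORCE is the grip in N (left out, the last holds). Time passes only in rows, so rows that repeat a pose let the fingers close. It gives the time, the measured TCP pose, the force and the opening at its end, in the units of the state.
- bot.observe(): the state, without advancing time (a new reading comes with each control period).
- bot.get_image(name): name is "scene" or "side" or "wrist"; returns (picture, depth): 480x640x3 uint8, blue, green, red; 480x640 float32, m along the optical axis (not along the pixel's ray), 0 where there is no reading.
- bot.camera_params(name): a dict with "fx", "fy", "cx", "cy" (pixels), "world_to_cam" (4x4, takes a point from world to camera coordinates); the wrist camera has in their place "hand_eye" (4x4, takes a point from camera to tool coordinates, whose origin is the TCP and whose axes are the flange's). Camera axes: x right, y down, z forward; pixel columns grow to the right and rows downward; lengths in m; the calibration is good to about 2 mm. A picture is of the moment at which its call begins: read the wrist's pose just before it. camera_params takes no time and is no camera call.
- bot.job_done(): hands the job in, once; it reports no verdict.
The state is a dict: "clock": time; "joint_positions": joint angles; "joint_vel": joint speeds; "effort": joint torques, N m; "eef_pos": TCP position; "tcp_rot": TCP orientation; "contact_force": force on the tool from outside, world axes, zero at the start; "moment": the same for the moment, N m; "grip_width": opening from 0.0 (shut) to 1.0 (fully open).
Only numpy, scipy, OpenCV 4.12 (cv2) and the standard library are available. Lean on these libraries where they do the work, as an engineer would, in place of code of your own. Each camera call takes 0.05 s, during which the arm holds its last target. There are 200 camera calls.

## Task

The nursery pot in the drill-press vise has just had its drain holes drilled: slide the vise's jaw open at least 20 mm while the pot stays in place, lift the pot out, still mouth down, and set it centred over the star of the pot rinser. Press the star down with the pot to about 10 mm of its 14 mm travel, the soft-spray position, keep it there for at least 3 seconds, and finish like that: the program ends with the pot still gripped and the star still held at that depth. Leave the bucket, saucer, scoop and hand fork alone.

Things in the scene. Friction and masses are not known exactly. Their poses are not given: they have to be found in the camera images.
- vise: Grey cast-iron drill-press vise fixed to the bench, 285 mm long. Origin on the bench midway between the closed jaws; z up, +x the way the sliding jaw opens, y along the jaw faces. Bed 18 mm above the bench; both jaws 100 mm wide, tops 54 mm above the bench. Fixed jaw on the -x side, back at x = -72 mm (bed and web to -88 mm). The half-nut is released, so the jaw slides freely.
- vise_jaw (a joint): How far the sliding jaw is opened along the vise's +x, in m: 0 closed on the pot (start), 0.035 fully open. About 4 N of friction plus 20 N per m/s; stays where it is left; screw and tommy bar travel with it.
- jaw_rib (a point): Middle of the top of the sliding jaw's rib, 60 mm above the bench, moves with the jaw (96 mm from the vise's origin when closed). The rib is a bar behind the jaw plate, 28 mm wide across y, 40 mm tall, running from 30 mm on the inner side of this point to 23 mm on the outer, free on both sides: pinch it from above across y and drag it along +x.
- fixed_pad (a point): Middle of the top edge of the fixed jaw's wooden pad, on the face towards the pot, 53 mm above the bench. Both jaws have such a pad, 96 mm wide, 31 to 53 mm above the bench, face 39 mm from the vise's origin when closed; the pot's lip is tucked 7 mm under each pad. After opening, shift the pot about 12 mm along the vise's +x, off this pad, then lift.
- nut_block (a point): Top middle of the fixed block at the vise's outer end that carries the screw, 54 mm above the bench, 166 mm from the vise's origin along +x. Block 18 mm along x, 60 mm wide; a small lever stands on it to 80 mm above the bench. The screw's tommy bar is beyond it.
- pot: Round orange plastic nursery pot, 50 to 100 g, mouth down on the vise bed between the jaws. Origin at the centre of the mouth (the underside), z up towards the pot's base. 90 mm high; outer diameter 80 mm at the mouth tapering to 56 mm at the base (64 mm at 60 mm above the origin); round the mouth a projecting lip, 92 mm in diameter and 10 mm high; walls 3 mm. Pinch it at the base end.
- pot_base (a point): Centre of the pot's flat base (with five drilled holes), 90 mm above the pot's origin along its z; the top of the pot as it stands mouth down.
- rinser: Stainless steel pot rinser fixed on the bench: drip tray 200 mm (x) by 180 mm (y), 22 mm high, with a flat black grating 20 mm above the bench and the spring-loaded star over its middle; a brass inlet pipe leaves on the +x side, to 130 mm from the middle. Origin on the bench below the star's axis, z up.
- star (a joint): How far the rinser's star is pressed straight down, in m: 0 up (start), 0.014 bottomed. Spring: starts to move at about 3.3 N and needs 6 N more per 10 mm, so about 9.3 N at 0.010 and 11.7 N bottomed; it springs back when let go.
- star_top (a point): On the star's vertical axis, level with the top of its arms, 54 mm above the bench when up; moves down with the star. The star has six flat radial arms, 9 mm wide, reaching 62 mm from the axis, on which the pot's rim sits; a small nozzle, 24 mm in diameter, rises 11 mm above the arms at the middle and goes inside the pot's mouth.
- bucket: Small steel bucket, 140 mm across the rim, 125 mm high, its wire handle hanging out to 90 mm from the axis; origin under its centre. Leave alone.
- saucer: Grey stone saucer, 124 mm across, 22 mm high; origin under its centre. Leave alone.
- scoop: Green plastic scoop, 220 mm long, 60 mm wide, 36 mm high, lying flat; blade to its +x, origin near the back of the blade, underside. Leave alone.
- fork: Hand fork with bamboo handle and three steel tines, 280 mm long, 62 mm wide, 28 mm high, lying flat; tines to its +x, origin near the middle, underside. Leave alone.

How it is judged:
By the outcome, as a careful person would: the job done as asked, in the order asked, and still so for the second after the job is handed in, while the arm keeps its last pose, push and grip.
It also fails if it takes over 64 s, if anything falls off the work surface, if the arm or the gripper's body presses on something with over 40 N, if the wrist force passes 120 N, or if a joint passes its speed limit or range.

## Working session

There is one attempt and no reset: what is moved stays moved. The work goes in short steps, Python scripts to look and compute and a shell command to move; the robot and the scene stay as the last step left them, time stands still between calls to the robot, and variables do not carry over. Pictures are saved under pics/ and viewed, about 8 in all and at most 12, crops included, and the job is handed in when it is done.

```bash
ls; mkdir -p pics; python3 - <<'E'
from rig import bot
import cv2,numpy as np
s=bot.observe();print(s)
for n in("scene","side"):
    im,d=bot.get_image(n);cv2.imwrite(f"pics/{n}0.png",im);np.save(f"pics/{n}0.npy",d)
    print(n,bot.camera_params(n))
print(bot.camera_params("wrist"))
E
```

```text
pics
{'clock': 0.0, 'joint_positions': array([ 1.18456817e+00,  3.53650580e-01,  1.63412219e+00, -2.39273205e-05,
        1.15519899e+00, -2.40118253e-03]), 'joint_vel': array([-0.00072885, -0.00036166, -0.00120058, -0.0021354 ,  0.0004884 ,
       -0.00212306]), 'effort': array([-6.22266707e-04, -5.93860710e+01, -3.34209502e+01,  6.95872447e-02,
        2.36322015e-02, -8.97913628e-05]), 'eef_pos': array([0.2338675 , 0.57906505, 0.21386729]), 'tcp_rot': array([-5.99158087e-01, -3.08367820e+00,  2.13199974e-03]), 'contact_force': array([ 0.61738255, -0.11890581, -0.11752273]), 'moment': array([-0.01175075, -0.00837112, -0.03126858]), 'grip_width': 0.9999138235100222}
scene {'fx': 581.295692018219, 'fy': 581.295692018219, 'cx': 326.3799682490198, 'cy': 245.21337681977747, 'world_to_cam': array([[ 0.78219452,  0.62286245,  0.01463237, -0.47760215],
       [ 0.41392556, -0.50197031, -0.75940202, -0.19598648],
       [-0.46565799,  0.60005681, -0.65045712,  1.97126636],
       [ 0.        ,  0.        ,  0.        ,  1.        ]])}
side {'fx': 435.4565691341821, 'fy': 435.4565691341821, 'cx': 322.35481156055135, 'cy': 222.97986058964344, 'world_to_cam': array([[ 0.93433523, -0.35623778, -0.01059827, -0.55925391],
       [-0.24397545, -0.61765221, -0.7476508 ,  0.23353137],
       [ 0.25979542,  0.7011422 , -0.6640075 ,  0.88401154],
       [ 0.        ,  0.        ,  0.        ,  1.        ]])}
{'fx': 409.96155040136347, 'fy': 409.96155040136347, 'cx': 320.72957467907094, 'cy': 234.4099248308459, 'hand_eye': array([[-5.04154298e-04, -9.57118060e-01, -2.89697714e-01,
         8.17129223e-02],
       [ 9.99999398e-01, -2.00243083e-04, -1.07870276e-03,
        -4.98166044e-05],
       [ 9.74435927e-04, -2.89698084e-01,  9.57117585e-01,
        -1.71153457e-01],
       [ 0.00000000e+00,  0.00000000e+00,  0.00000000e+00,
         1.00000000e+00]])}
```

View pics/scene0.png

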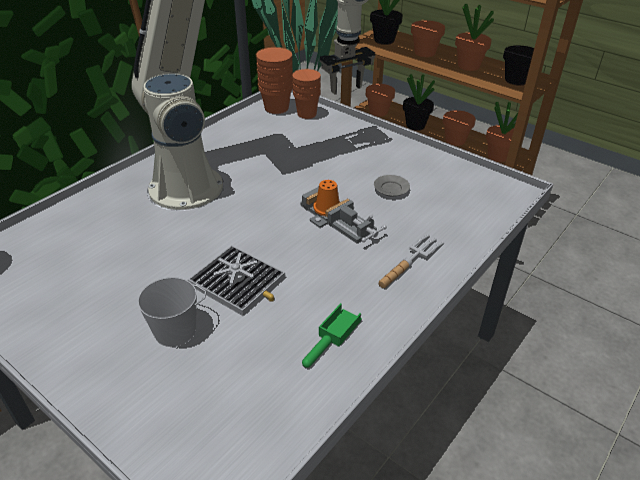

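View pics/side0.png

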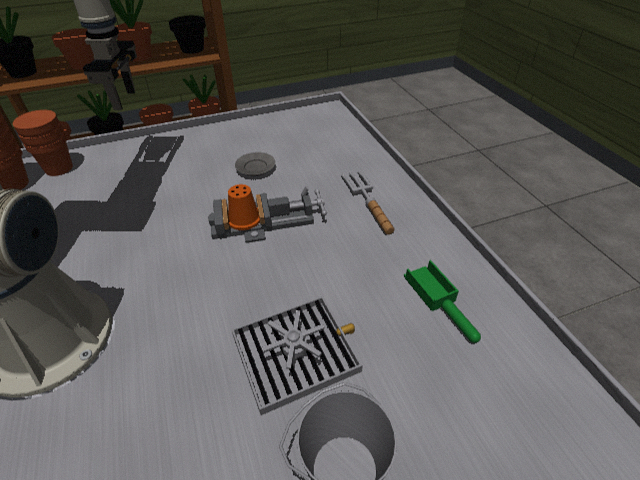

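Scene and side views show the pot at side (240,190), the vise running right to the nut block at about (306,205), and the star at side (293,338). The bucket is beside the rinser.

```bash
cat > h.py <<'E'
from rig import bot
import numpy as np,cv2
from scipy.spatial.transform import Rotation as R
def T_cam(n,s=None):
    p=bot.camera_params(n)
    if n!="wrist": return p,np.linalg.inv(p["world_to_cam"])
    s=s or bot.observe();T=np.eye(4);T[:3,:3]=R.from_rotvec(s["tcp_rot"]).as_matrix();T[:3,3]=s["eef_pos"]
    return p,T@p["hand_eye"]
def cloud(p,T,d):
    v,u=np.mgrid[:480,:640]
    P=np.stack([(u-p["cx"])/p["fx"]*d,(v-p["cy"])/p["fy"]*d,d],-1)
    W=P@T[:3,:3].T+T[:3,3];W[d<=0]=np.nan;return W
def tool(target,yaw_y):
    "shift to reach TCP target, and rz to bring tool y to world yaw yaw_y (mod pi)"
    s=bot.observe();M=R.from_rotvec(s["tcp_rot"]).as_matrix()
    sh=M.T@(np.array(target)-s["eef_pos"])*1000
    a=np.arctan2(M[1,1],M[0,1]);dz=-((yaw_y-a+np.pi/2)%np.pi-np.pi/2)
    print("shift",sh.round(1),"rz",round(dz,3),"tilt",M[:,2].round(4),"q6",s["joint_positions"][5].round(3),"pos",s["eef_pos"].round(4),"F",s["contact_force"].round(1),"g",round(s["grip_width"],3),"t",round(s["clock"],2))
def grab(n,name):
    s=bot.observe();p,T=T_cam(n,s);im,d=bot.get_image(n);cv2.imwrite(f"pics/{name}.png",im);np.save(f"pics/{name}.npy",d)
    return im,cloud(p,T,d)
E
python3 - <<'E'
from h import *
for n in("scene","side"):
    p,T=T_cam(n);W=cloud(p,T,np.load(f"pics/{n}0.npy"));im=cv2.imread(f"pics/{n}0.png").astype(int)
    org=(im[...,2]>180)&(im[...,1]<130)&(im[...,0]<60)
    X=W[org];X=X[(np.abs(X[:,2])<.2)&(X[:,0]>0.1)];top=X[X[:,2]>X[:,2].max()-.012]
    print(n,"pot top",top.mean(0).round(4),len(top),X[:,2].max())
    pts={"side":[(293,330),(293,338),(306,195),(306,203),(319,200),(218,218),(280,205)],"scene":[(236,266),(366,225),(372,230),(349,212)]}[n]
    for u,v in pts: print((u,v),W[v,u].round(4))
    # vise high points
    c=top.mean(0);r=np.hypot(W[...,0]-c[0],W[...,1]-c[1])
    m=(r<.24)&(W[...,2]>.042)&(W[...,2]<.09)&(~org)
    Y=W[m];print("vise hi",len(Y),Y.mean(0)); 
    k,e=np.linalg.eigh(np.cov(Y[:,:2].T));print("axis",np.arctan2(*e[::-1,1]))
E
```

```text
scene pot top [0.457  0.1965 0.1087] 99 0.11416947099575148
(236, 266) [ 0.4707 -0.2192  0.0692]
(366, 225) [0.63   0.1648 0.0561]
(372, 230) [0.6505 0.168  0.0454]
(349, 212) [0.5564 0.1778 0.0615]
vise hi 999 [0.51104616 0.17888321 0.05684757]
axis 3.1201970581132317
side pot top [0.4598 0.1806 0.1094] 3 0.11050505264258925
(293, 330) [ 0.462  -0.2049  0.0614]
(293, 338) [ 0.4565 -0.2219  0.062 ]
(306, 195) [0.6231 0.1825 0.0559]
(306, 203) [0.6133 0.1549 0.0528]
(319, 200) [0.6524 0.1644 0.0441]
(218, 218) [0.3914 0.1782 0.0539]
(280, 205) [0.5485 0.1701 0.0541]
vise hi 1597 [0.48695375 0.18071615 0.0571802 ]
axis 3.050514587670774
```

```bash
python3 -c "
from h import *
tool([.53,.183,.30],-0.07+np.pi/2);print(R.from_rotvec(bot.observe()['tcp_rot']).as_matrix().round(2))"
```

```text
shift [-422.9 -256.5  -85.8] rz -0.314 tilt [-5.0e-04 -1.2e-03 -1.0e+00] q6 -0.002 pos [0.2339 0.5791 0.2139] F [ 0.1 -0.4 -0.9] g 0.997 t 0.1
[[-0.93  0.37 -0.  ]
 [ 0.37  0.93 -0.  ]
 [ 0.   -0.   -1.  ]]
```

```bash
python3 -m creep '-42 -26 -25 0 0 0 0; -84 -51 -50 0 0 0 0; -126 -77 -75 0 0 0 0; -168 -102 -86 0 0 0 0; -210 -128 -86 0 0 0 0'; python3 -m creep '-42 -26 0 0 0 -0.07 0; -84 -51 0 0 0 -0.14 0; -126 -77 0 0 0 -0.21 0; -168 -102 0 0 0 -0.28 0; -212 -128 0 0 0 -0.314 0';python3 -c "
from h import *
tool([.53,.183,.30],-0.07+np.pi/2)"
```

```text
clock: 0.6
eef_pos: [0.3736, 0.3928, 0.3014]
tcp_rot: [0.598, 3.083, 0.004]
contact_force: [1.1, 0.4, -0.2]
grip_width: 1.0
clock: 1.1
eef_pos: [0.521, 0.1947, 0.2995]
tcp_rot: [-0.105, -3.14, -0.0]
contact_force: [0.7, 0.4, 0.5]
grip_width: 1.0
shift [ -9.8 -11.   -0.5] rz 0.003 tilt [-2.e-04  0.e+00 -1.e+00] q6 -1.149 pos [0.521  0.1947 0.2995] F [0.7 0.4 0.5] g 1.0 t 1.1
```

```bash
python3 - <<'E'
from h import *
im,W=grab("wrist","w1");np.save("pics/w1W.npy",W)
E
```

```text
(no output)
```

View pics/w1.png

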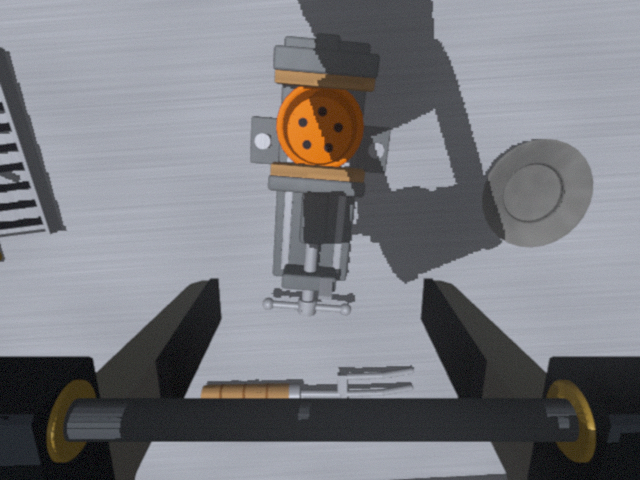

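Wrist view: pot base about (321,130), fixed pad top (325,80), moving pad (316,173), rib (326,218), nut block (308,277).

```bash
python3 - <<'E'
from h import *
W=np.load("pics/w1W.npy");im=cv2.imread("pics/w1.png").astype(int)
for u,v in[(308,215),(326,215),(345,215),(326,200),(326,235),(290,277),(308,272),(325,277),(280,60),(370,60),(325,80),(316,173)]:print((u,v),W[v,u].round(4))
z=W[...,2];r=np.hypot(W[...,0]-.458,W[...,1]-.187)
t=W[(z>.1)&(z<.118)&(r<.06)];(c,s,a)=cv2.minAreaRect(t[:,:2].astype(np.float32));cc,rr=cv2.minEnclosingCircle(t[:,:2].astype(np.float32));print("base",cc,rr,np.median(t[:,2]))
rib=(z>.054)&(z<.066)&(W[...,0]>.515)&(W[...,0]<.60)&(np.abs(W[...,1]-.18)<.03)
v,u=np.nonzero(rib);print("rib px",u.min(),u.max(),v.min(),v.max());Y=W[rib];print("rib",cv2.minAreaRect(Y[:,:2].astype(np.float32)),Y[:,2].mean())
# wood pads
w=(np.abs(z-.053)<.008)&(im[...,2]-im[...,0]>60)&(r<.08)
for sgn in(-1,1):
    Y=W[w&((W[...,0]-.458)*sgn>.02)];print("pad",len(Y),cv2.minAreaRect(Y[:,:2].astype(np.float32)),Y[:,2].mean())
E
```

```text
(308, 215) [0.5413 0.1795 0.0608]
(326, 215) [0.5431 0.198  0.0587]
(345, 215) [0.5548 0.2194 0.0177]
(326, 200) [0.5269 0.199  0.0606]
(326, 235) [0.577  0.1963 0.018 ]
(290, 277) [0.6106 0.1544 0.0561]
(308, 272) [0.6106 0.1737 0.0447]
(325, 277) [0.6144 0.1924 0.0531]
(280, 60) [0.3914 0.1644 0.054 ]
(370, 60) [0.3973 0.2487 0.0552]
(325, 80) [0.4119 0.2055 0.0538]
(316, 173) [0.4997 0.1907 0.0542]
base (0.45562493801116943, 0.19724109768867493) 0.02915007807314396 0.10946279867470712
rib px 289 336 188 244
rib ((0.5445898175239563, 0.18582291901111603), (0.05908363312482834, 0.04830079525709152), 0.003569581313058734) 0.05995420773881651
pad 653 ((0.41848257184028625, 0.19277754426002502), (0.03779618814587593, 0.06919371336698532), 0.5663275122642517) 0.053891654754081024
pad 834 ((0.4929390847682953, 0.18491536378860474), (0.07874412834644318, 0.024780629202723503), 83.78952026367188) 0.05405241179445294
```

```bash
python3 - <<'E'
from h import *
W=np.load("pics/w1W.npy");z=W[...,2]
for v in range(196,246,6):
    k=[u for u in range(280,370) if .05<z[v,u]<.07]
    print(v,k[0] if k else None,k[-1] if k else None,W[v,k[0]].round(4) if k else'',W[v,k[-1]].round(4) if k else '')
# line fits: jaw front/back edges
for lo,hi in((40,100),(160,190)):
    A=[];B=[]
    for u in range(285,362,4):
        k=[v for v in range(lo,hi) if .048<z[v,u]<.06]
        if k:A.append(W[k[0],u,:2]);B.append(W[k[-1],u,:2])
    for L in(A,B):
        L=np.array(L);p=np.polyfit(L[:,1],L[:,0],1);print("slope dx/dy",p.round(4),"x at .19",np.polyval(p,.19).round(4),"res",np.std(L[:,0]-np.polyval(p,L[:,1])).round(4),L[0],L[-1])
k=(z>.048)&(z<.06)&(W[...,0]>.598)&(W[...,0]<.63)&(abs(W[...,1]-.17)<.05)
Y=W[k];print("nut",cv2.minAreaRect(Y[:,:2].astype(np.float32)))
E
```

```text
196 302 362 [0.5214 0.1749 0.0591] [0.5263 0.2362 0.0553]
202 302 328 [0.5274 0.1744 0.0599] [0.5296 0.2009 0.0582]
208 301 327 [0.5341 0.1727 0.0578] [0.5358 0.1995 0.0582]
214 301 327 [0.5401 0.1723 0.0595] [0.5421 0.1991 0.0584]
220 300 326 [0.547  0.1706 0.0572] [0.5481 0.1977 0.0597]
226 300 326 [0.5534 0.1701 0.0575] [0.5552 0.1972 0.0574]
232 299 325 [0.56   0.1685 0.057 ] [0.561  0.1958 0.0596]
238 299 325 [0.566  0.1681 0.0588] [0.5679 0.1954 0.0585]
244 318 321 [0.5741 0.1875 0.0583] [0.5738 0.1908 0.06  ]
slope dx/dy [0.1468 0.3546] x at .19 0.3825 res 0.0003 [0.37985215 0.17028516] [0.39050693 0.24066607]
slope dx/dy [0.0956 0.4018] x at .19 0.4199 res 0.0037 [0.41196256 0.16716934] [0.42226286 0.23951468]
slope dx/dy [0.1578 0.4635] x at .19 0.4935 res 0.001 [0.48910255 0.15961375] [0.50093249 0.23645114]
slope dx/dy [0.0676 0.503 ] x at .19 0.5159 res 0.0001 [0.51361146 0.15790082] [0.51890623 0.23548926]
nut ((0.6194285750389099, 0.17354315519332886), (0.05988616123795509, 0.018305759876966476), 82.12933349609375)
```

```bash
python3 -c "
from h import *
tool([.5504,.1835,.033],-0.145+np.pi/2)"
```

```text
shift [-25.1  -3.1 266.5] rz 0.077 tilt [ 0.0023 -0.0035 -1.    ] q6 -1.155 pos [0.525  0.1893 0.2994] F [ 2.2 -4.   0.9] g 1.001 t 1.15
```

```bash
python3 -m creep '-25 -3 45 0 0 0.077 0.4;-25 -3 90 0 0 0.077 0.4;-25 -3 130 0 0 0.077 0.4;-25 -3 150 0 0 0.077 0.4;-25 -3 150 0 0 0.077 0.4'; python3 -c "
from h import *
tool([.5504,.1835,.033],-0.145+np.pi/2)"
```

```text
clock: 1.65
eef_pos: [0.5426, 0.191, 0.1462]
tcp_rot: [-0.231, -3.127, 0.004]
contact_force: [0.4, 0.5, 0.2]
grip_width: 0.608
shift [ -9.5  -6.  113.2] rz -0.002 tilt [-0.0062 -0.0021 -1.    ] q6 -1.088 pos [0.5426 0.191  0.1462] F [0.4 0.5 0.2] g 0.608 t 1.65
```

```bash
python3 -m creep '0 0 0 0 0 0 0.4;0 0 0 0 0 0 0.4;0 0 0 0 0 0 0.4';for i in 1 2; do python3 -c "
from h import *
tool([.5504,.1835,.033],-0.145+np.pi/2);bot.get_image('side')"; done
```

```text
clock: 1.95
eef_pos: [0.546, 0.1922, 0.1513]
tcp_rot: [0.23, 3.131, 0.002]
contact_force: [-0.8, 0.4, -0.5]
grip_width: 0.599
shift [ -5.4  -8.1 118.3] rz -0.002 tilt [ 2.5e-03  9.0e-04 -1.0e+00] q6 -1.088 pos [0.546  0.1922 0.1513] F [-0.8  0.4 -0.5] g 0.599 t 1.95
shift [ -5.5  -8.  118.1] rz -0.002 tilt [ 2.3e-03  8.0e-04 -1.0e+00] q6 -1.088 pos [0.5458 0.1921 0.1511] F [-0.2 -1.2  0.1] g 0.601 t 2.0
```

```bash
python3 - <<'E'
from h import *
im,W=grab("wrist","w2");z=W[...,2];im=im.astype(int)
b=(z>.1)&(z<.118)&(np.hypot(W[...,0]-.456,W[...,1]-.197)<.06)&(im[...,2]-im[...,0]>60)
print("base",cv2.minEnclosingCircle(W[b][:,:2].astype(np.float32)))
for x in np.arange(.53,.58,.01):
    k=W[(abs(W[...,0]-x)<.002)&(z>.054)&(z<.066)&(abs(W[...,1]-.185)<.025)]
    if len(k):print(x.round(3),k[:,1].min().round(4),k[:,1].max().round(4))
k=(z>.048)&(z<.06)&(W[...,0]>.598)&(W[...,0]<.64)&(abs(W[...,1]-.17)<.05)
Y=W[k];print("nut",len(Y),cv2.minAreaRect(Y[:,:2].astype(np.float32)) if len(Y) else'')
E
```

```text
base ((0.45623043179512024, 0.197871595621109), 0.028951779007911682)
0.53 0.173 0.2012
0.54 0.1721 0.1997
0.55 0.1704 0.1983
0.56 0.1686 0.1968
0.57 0.1683 0.1955
nut 1702 ((0.6191243529319763, 0.17394030094146729), (0.060027070343494415, 0.018650632351636887), 81.71747589111328)
```

```bash
python3 -m creep '-6 -7.5 20 0 0 0 0.4;-6 -7.5 60 0 0 0 0.4;-6 -7.5 95 0 0 0 0.4;-6 -7.5 115 0 0 0 0.4;-6 -7.5 117 0 0 0 0.4' 20;python3 -m creep '0 0 0 0 0 0 0.5;0 0 0 0 0 0 0.65;0 0 0 0 0 0 0.8;0 0 0 0 0 0 0.9;0 0 0 0 0 0 0.9'; python3 -c "
from h import *
tool([.5508,.184,.033],-0.14+np.pi/2)"
```

```text
clock: 2.6
eef_pos: [0.5482, 0.1829, 0.0304]
tcp_rot: [-0.23, -3.129, 0.002]
contact_force: [0.6, 0.6, -1.1]
grip_width: 0.6
clock: 3.1
eef_pos: [0.5511, 0.1848, 0.034]
tcp_rot: [0.231, 3.13, 0.004]
contact_force: [-1.1, 6.0, 2.3]
grip_width: 0.302
shift [ 0.2 -0.8  1. ] rz -0.007 tilt [ 0.0028  0.0022 -1.    ] q6 -1.105 pos [0.5511 0.1848 0.034 ] F [-1.1  6.   2.3] g 0.302 t 3.1
```

```bash
python3 -m creep '-2 0 0 0 0 0 0.9;-5 0 0 0 0 0 0.9;-8 0 0 0 0 0 0.9;-11 0 0 0 0 0 0.9;-14 0 0 0 0 0 0.9' 25;python3 -m creep '-3 0 0 0 0 0 0.9;-6 0 0 0 0 0 0.9;-9 0 0 0 0 0 0.9;-12 0 0 0 0 0 0.9;-15 0 0 0 0 0 0.9'; python3 -m creep '0 0 0 0 0 0 0.9;0 0 0 0 0 0 0.7;0 0 0 0 0 0 0.5;0 0 0 0 0 0 0.4;0 0 0 0 0 0 0.4';python3 -m creep '0 0 -20 0 0 0 0.4;0 0 -60 0 0 0 0.4;0 0 -100 0 0 0 0.2;35 0 -130 0 0 0 0;50 0 -135 0 0 0 0';python3 -m creep '0 0 0 0 0 0 0;0 0 0 0 0 0 0'; python3 - <<'E'
from h import *
tool([.4556,.1978,.033],-0.14+np.pi/2)
im,W=grab("wrist","w3");z=W[...,2];im=im.astype(int)
b=(z>.1)&(z<.118)&(np.hypot(W[...,0]-.456,W[...,1]-.197)<.06)&(im[...,2]-im[...,0]>60)
print("base",cv2.minEnclosingCircle(W[b][:,:2].astype(np.float32)))
k=W[(abs(W[...,1]-.182)<.004)&(z>.056)&(z<.066)&(W[...,0]>.5)];print("rib x",k[:,0].min(),k[:,0].max())
E
```

```text
clock: 3.6
eef_pos: [0.5641, 0.1828, 0.034]
tcp_rot: [0.231, 3.132, 0.003]
contact_force: [-3.6, 7.0, 4.9]
grip_width: 0.302
clock: 4.1
eef_pos: [0.5789, 0.1806, 0.034]
tcp_rot: [0.231, 3.132, 0.003]
contact_force: [-3.4, 6.1, 4.6]
grip_width: 0.301
clock: 4.6
eef_pos: [0.5787, 0.1791, 0.0329]
tcp_rot: [0.23, 3.133, -0.0]
contact_force: [0.4, 0.7, -0.3]
grip_width: 0.542
clock: 5.1
eef_pos: [0.5291, 0.187, 0.1709]
tcp_rot: [0.231, 3.129, 0.003]
contact_force: [0.2, -0.6, -0.8]
grip_width: 0.838
clock: 5.3
eef_pos: [0.529, 0.1864, 0.1668]
tcp_rot: [-0.229, -3.133, 0.001]
contact_force: [-0.0, -0.4, -0.8]
grip_width: 0.996
shift [ 74.2   0.6 133.9] rz -0.006 tilt [-3.e-04 -4.e-04 -1.e+00] q6 -1.088 pos [0.529  0.1864 0.1668] F [-0.  -0.4 -0.8] g 0.996 t 5.3
base ((0.4548267722129822, 0.19738784432411194), 0.028904752805829048)
rib x 0.5352795848434828 0.6265100480285146
```

View pics/w3.png

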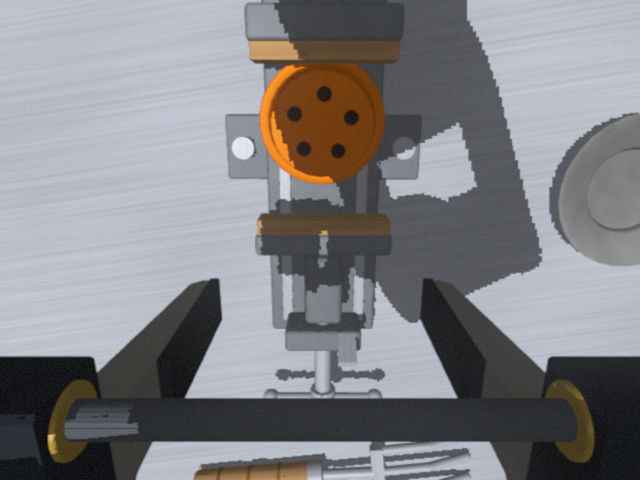

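Jaw is about 28 mm open (moving pad now at row 224), and the pot is unmoved against the fixed pad. Next, the pot grasp.

```bash
python3 -m creep '38 0.5 0 0 0 0 0;74.5 0.5 0 0 0 0 0;74.5 0.5 30 0 0 0 0;74.5 0.5 65 0 0 0 0;74.5 0.5 95 0 0 0 0' 10;python3 -m creep '0 0 6 0 0 0 0;0 0 6 0 0 0 0;0 0 6 0 0 0 0.2;0 0 6 0 0 0 0.3;0 0 6 0 0 0 0.4'; python3 -c "
from h import *
tool([.4552,.1976,.066],-0.14+np.pi/2)"
```

```text
clock: 5.85
eef_pos: [0.4554, 0.1977, 0.0704]
tcp_rot: [-0.23, -3.132, 0.001]
contact_force: [0.0, -0.6, 0.3]
grip_width: 1.0
clock: 6.35
eef_pos: [0.4564, 0.1982, 0.0677]
tcp_rot: [0.23, 3.131, 0.001]
contact_force: [0.3, 0.1, 0.4]
grip_width: 0.761
shift [ 1.1 -0.8  1.7] rz -0.007 tilt [ 1.9e-03  8.0e-04 -1.0e+00] q6 -1.017 pos [0.4564 0.1982 0.0677] F [0.3 0.1 0.4] g 0.761 t 6.35
```

```bash
python3 -m creep '0 0 0 0 0 0 0.45;0 0 0 0 0 0 0.6;0 0 0 0 0 0 0.7;0 0 0 0 0 0 0.7;0 0 0 0 0 0 0.7' 30; python3 -m creep '-3 0 0 0 0 0 0.7;-6 0 0 0 0 0 0.7;-9 0 0 0 0 0 0.7;-12 0 0 0 0 0 0.7;-13 0 0 0 0 0 0.7'; python3 -m creep '0 0 -2 0 0 0 0.7;0 0 -8 0 0 0 0.7;0 0 -14 0 0 0 0.7;0 0 -20 0 0 0 0.7;0 0 -20 0 0 0 0.7'; python3 - <<'E'
from h import *
tool([.46,-.22,.2],-0.14+np.pi/2);im,W=grab("side","s2");cv2.imwrite("pics/s2c.png",cv2.resize(im[120:270,140:380],(800,500)))
E
```

```text
clock: 6.85
eef_pos: [0.4562, 0.1982, 0.0675]
tcp_rot: [0.23, 3.132, 0.001]
contact_force: [0.6, -0.8, 7.2]
grip_width: 0.714
clock: 7.35
eef_pos: [0.4659, 0.1961, 0.0675]
tcp_rot: [-0.231, -3.128, 0.001]
contact_force: [-14.7, 2.1, 22.5]
grip_width: 0.715
clock: 7.85
eef_pos: [0.469, 0.1963, 0.0876]
tcp_rot: [0.23, 3.132, 0.001]
contact_force: [-0.2, -1.0, -1.1]
grip_width: 0.71
shift [ -52.1 -413.  -112.6] rz -0.007 tilt [ 1.6e-03  6.0e-04 -1.0e+00] q6 -1.031 pos [0.469  0.1963 0.0876] F [-0.2 -1.  -1.1] g 0.71 t 7.85
```

View pics/s2c.png

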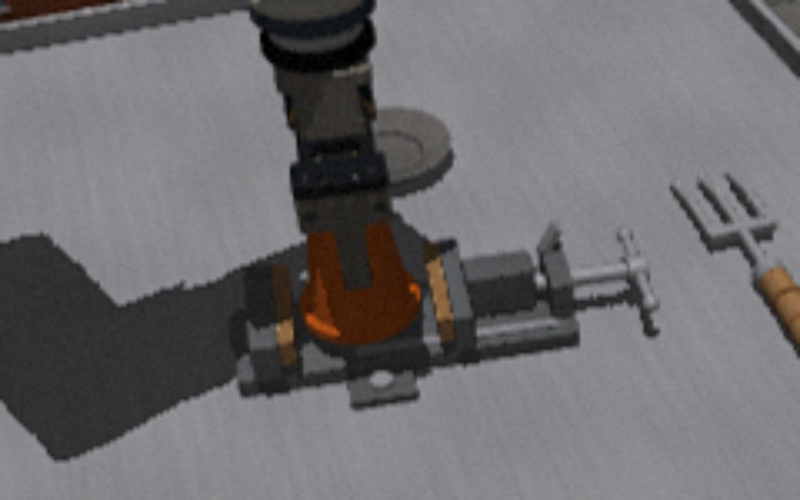

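Pot is upright in the grip, clear of the fixed pad (bottom lip at about crop (360,340)). I'll lift it high and measure it in the grip.

```bash
python3 -m creep '0 0 -20 0 0 0 0.7;0 0 -50 0 0 0 0.7;0 0 -85 0 0 0 0.7;0 0 -115 0 0 0 0.7;0 0 -120 0 0 0 0.7'; python3 -m creep '0 0 0 0 0 0 0.7;0 0 0 0 0 0 0.7';python3 - <<'E'
from h import *
from scipy.optimize import least_squares
tool([.46,-.22,.2],-0.14+np.pi/2);s=bot.observe();p0=s["eef_pos"]
for n in("side","scene"):
    im,W=grab(n,n+"3");im=im.astype(int)
    o=(im[...,2]-im[...,0]>45)&(np.hypot(W[...,0]-p0[0],W[...,1]-p0[1])<.08)&(W[...,2]>.09)
    X=W[o];z=X[:,2];print(n,len(X),"z",z.min(),z.max())
    def res(q):
        h=z-q[2];r=np.hypot(X[:,0]-q[0]-q[3]*(h-.045),X[:,1]-q[1]-q[4]*(h-.045))
        R0=np.where(h<.01,.046,.040-.012*h/.09);return r-R0
    f=least_squares(res,[p0[0],p0[1],p0[2]-.048,0,0],loss="soft_l1",f_scale=.002)
    print("axis mid",f.x[:2].round(4),"origin z",f.x[2].round(4),"tilt",f.x[3:].round(3),"rms",np.sqrt(np.mean(f.fun**2)).round(4),"rel tcp",(f.x[:3]-p0).round(4))
p,T=T_cam("side");W=cloud(p,T,np.load("pics/side0.npy"));
m=(abs(W[...,0]-.46)<.15)&(abs(W[...,1]+.22)<.14)&(W[...,2]>.015)&(W[...,2]<.03);Y=W[m];print("tray side",cv2.minAreaRect(Y[:,:2].astype(np.float32)))
E
```

```text
clock: 8.4
eef_pos: [0.4702, 0.1967, 0.2099]
tcp_rot: [0.23, 3.128, 0.004]
contact_force: [-0.1, -0.1, -0.7]
grip_width: 0.708
clock: 8.6
eef_pos: [0.4676, 0.1957, 0.2053]
tcp_rot: [-0.23, -3.131, 0.001]
contact_force: [-0.0, -0.7, -1.7]
grip_width: 0.716
shift [ -53.3 -412.3    5.6] rz -0.007 tilt [-1.7e-03 -7.0e-04 -1.0e+00] q6 -1.031 pos [0.4676 0.1957 0.2053] F [-0.  -0.7 -1.7] g 0.716 t 8.6
side 1021 z 0.1553436954552282 0.24757157115768347
axis mid [0.4676 0.1965] origin z 0.1592 tilt [ 0. -0.] rms 0.0024 rel tcp [-0.      0.0009 -0.0461]
scene 724 z 0.1566130159257474 0.5430976028720097
axis mid [0.4702 0.1912] origin z 0.131 tilt [0.019 0.069] rms 0.0071 rel tcp [ 0.0027 -0.0045 -0.0742]
tray side ((0.473389208316803, -0.21280691027641296), (0.22853998839855194, 0.183620423078537), 3.5153310298919678)
```

```bash
python3 -m creep '-12 -40 -15 0 0 0 0.7;-24 -80 -30 0 0 0 0.7;-36 -120 -40 0 0 0 0.7;-48 -160 -40 0 0 0 0.7;-60 -200 -40 0 0 0 0.7'; python3 -m creep '-13 -42 0 0 0 0 0.7;-26 -84 0 0 0 0 0.7;-39 -126 0 0 0 0 0.7;-52 -168 0 0 0 0 0.7;-62 -202 0 0 0 0 0.7';python3 -m creep '0 0 0 0 0 0 0.7;0 0 0 0 0 0 0.7;0 0 0 0 0 0 0.7';python3 - <<'E'
from h import *
tool([.53,-.22,.245],-0.14+np.pi/2)
im,W=grab("wrist","w4");np.save("pics/w4W.npy",W)
E
```

```text
clock: 9.2
eef_pos: [0.4982, -0.0122, 0.2459]
tcp_rot: [-0.23, -3.132, 0.0]
contact_force: [0.4, 0.0, -1.4]
grip_width: 0.712
clock: 9.7
eef_pos: [0.5298, -0.2217, 0.2451]
tcp_rot: [-0.232, -3.131, -0.001]
contact_force: [0.2, 0.4, -1.0]
grip_width: 0.712
clock: 10.0
eef_pos: [0.5297, -0.2184, 0.2457]
tcp_rot: [-0.23, -3.132, -0.001]
contact_force: [-0.5, -0.1, -1.1]
grip_width: 0.712
shift [-0.5 -1.5  0.7] rz -0.006 tilt [-0.0016  0.0011 -1.    ] q6 -1.818 pos [ 0.5297 -0.2184  0.2457] F [-0.5 -0.1 -1.1] g 0.712 t 10.0
```

View pics/w4.png

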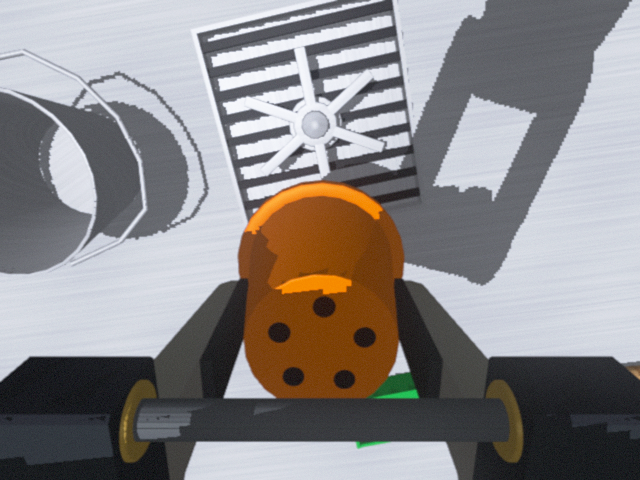

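Star fully visible, nozzle at about (315,124), arm tips (303,50), (371,74), (383,147), (265,172), (247,101). The pot hangs upright at centre and the bucket is to the left.

```bash
python3 - <<'E'
from h import *
from scipy.optimize import least_squares
W=np.load("pics/w4W.npy");z=W[...,2]
print(W[124,315])
r=np.hypot(W[...,0]-W[124,315,0],W[...,1]-W[124,315,1])
n=W[(r<.025)&(z>.0595)];print("nozzle",cv2.minEnclosingCircle(n[:,:2].astype(np.float32)),n[:,2].max(),len(n))
a=W[(r<.075)&(z>.049)&(z<.0585)&(r>.015)];print("arms z",np.median(a[:,2]),"encl",cv2.minEnclosingCircle(a[:,:2].astype(np.float32)))
# six-arm fit: distance of points to nearest arm centreline
def res(q):
    d=a[:,:2]-q[:2];t=np.arctan2(d[:,1],d[:,0])-q[2];t=(t+np.pi/6)%(np.pi/3)-np.pi/6
    return np.hypot(*d.T)*np.sin(t)
c=W[124,315,:2]
f=min((least_squares(res,[*c,k],loss="soft_l1",f_scale=.003) for k in np.linspace(0,1,6)),key=lambda f:f.cost);print("fit",f.x.round(4),np.std(f.fun))
b=W[(z>.11)&(z<.135)&(W[...,1]<-.3)];print("bucket",cv2.minEnclosingCircle(b[:,:2].astype(np.float32)))
tool([f.x[0],f.x[1],.046+.054+.0],-0.14+np.pi/2)
E
```

```text
[ 0.45844771 -0.21308153  0.06489249]
nozzle ((0.4656156301498413, -0.21424581110477448), 0.017856644466519356) 0.20382524213987926 554
arms z 0.055020142920188975 encl ((0.4586745798587799, -0.21385043859481812), 0.062190763652324677)
fit [ 0.4588 -0.2137  1.1084] 0.0030626997505982093
bucket ((0.4728453457355499, -0.4273476004600525), 0.07077928632497787)
shift [ 70.8  -5.9 146.1] rz -0.006 tilt [-1.1e-03  8.0e-04 -1.0e+00] q6 -1.819 pos [ 0.5299 -0.2183  0.246 ] F [ 0.2 -0.7  0.2] g 0.714 t 10.05
```

```bash
python3 -m creep '35 -3 0 0 0 0 0.7;71 -6 0 0 0 0 0.7;71 -6 40 0 0 0 0.7;71 -6 80 0 0 0 0.7;71 -6 115 0 0 0 0.7'; python3 -m creep '0 0 10 0 0 0 0.7;0 0 17 0 0 0 0.7;0 0 17 0 0 0 0.7;0 0 17 0 0 0 0.7';python3 - <<'E'
from h import *
from scipy.optimize import least_squares
tool([.4587,-.2142,.102],-0.14+np.pi/2);p0=bot.observe()["eef_pos"]
for n in("side","scene"):
    im,W=grab(n,n+"5");im=im.astype(int)
    o=(im[...,2]-im[...,0]>60)&(np.hypot(W[...,0]-p0[0],W[...,1]-p0[1])<.055)&(W[...,2]>.04)&(W[...,2]<.17)
    X=W[o];z=X[:,2]
    def res(q):
        h=z-q[2];r=np.hypot(X[:,0]-q[0],X[:,1]-q[1]);return r-np.where(h<.01,.046,.040-.012*h/.09)
    f=least_squares(res,[p0[0],p0[1],p0[2]-.047],loss="soft_l1",f_scale=.002);print(n,len(X),f.x.round(4),"rel",(f.x-p0).round(4),z.min(),z.max())
    if n=="side":cv2.imwrite("pics/s5c.png",cv2.resize(im[240:420,180:420].astype(np.uint8),(800,600)))
E
```

```text
clock: 10.55
eef_pos: [0.4588, -0.2138, 0.1307]
tcp_rot: [0.228, 3.132, -0.0]
contact_force: [0.5, -0.3, -1.6]
grip_width: 0.718
clock: 10.95
eef_pos: [0.4601, -0.2153, 0.116]
tcp_rot: [0.23, 3.131, -0.001]
contact_force: [0.8, 0.9, -0.4]
grip_width: 0.709
shift [ 1.6  0.9 13.9] rz -0.006 tilt [ 1.8e-03 -8.0e-04 -1.0e+00] q6 -1.865 pos [ 0.4601 -0.2153  0.116 ] F [ 0.8  0.9 -0.4] g 0.709 t 10.95
side 748 [ 0.4606 -0.2149  0.0696] rel [ 0.0004  0.0004 -0.0464] 0.06758701796346978 0.13589716896762138
scene 928 [ 0.4631 -0.2169  0.0452] rel [ 0.003  -0.0016 -0.0708] 0.0683628303556334 0.16198856327238464
```

View pics/s5c.png

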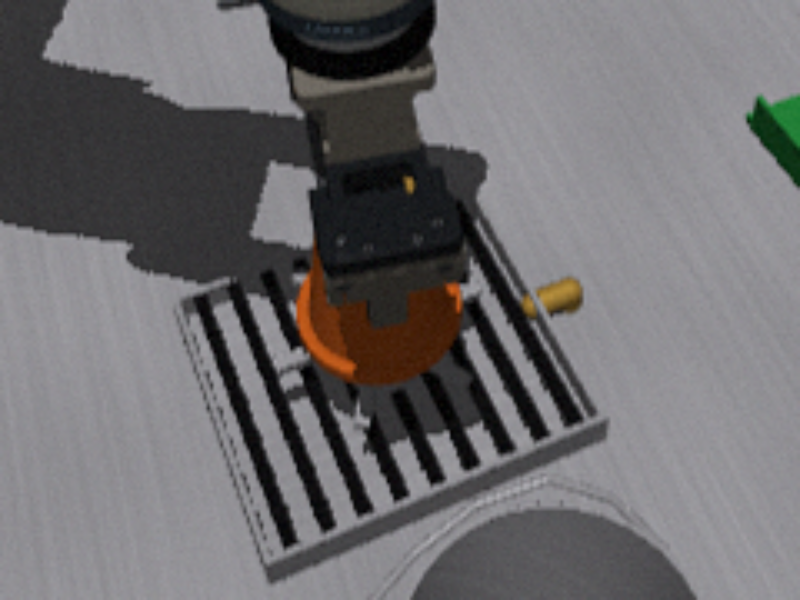

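Pot is hanging centred above the star, with about 14 mm to go (bottom lip at crop (380,380)). Lowering until contact.

```bash
python3 -m creep '1.4 0.9 4 0 0 0 0.7;1.4 0.9 8 0 0 0 0.7;1.4 0.9 10 0 0 0 0.7;1.4 0.9 11 0 0 0 0.7;1.4 0.9 11 0 0 0 0.7' 35; for i in 1 2 3; do python3 -m creep '0 0 1 0 0 0 0.7;0 0 2 0 0 0 0.7;0 0 2 0 0 0 0.7;0 0 2 0 0 0 0.7'; done
```

```text
clock: 11.55
eef_pos: [0.4577, -0.2139, 0.1036]
tcp_rot: [-0.23, -3.133, -0.0]
contact_force: [-0.9, 0.2, 2.0]
grip_width: 0.714
clock: 11.95
eef_pos: [0.4578, -0.2139, 0.1017]
tcp_rot: [-0.23, -3.133, -0.0]
contact_force: [-1.6, 1.5, 3.9]
grip_width: 0.713
clock: 12.35
eef_pos: [0.4578, -0.2139, 0.0997]
tcp_rot: [-0.23, -3.133, -0.0]
contact_force: [-2.3, 0.1, 5.2]
grip_width: 0.713
clock: 12.75
eef_pos: [0.4578, -0.2139, 0.0977]
tcp_rot: [-0.23, -3.133, -0.0]
contact_force: [-2.4, 1.1, 6.2]
grip_width: 0.716
```

```bash
python3 -m creep '0 0 1 0 0 0 0.7;0 0 2 0 0 0 0.7;0 0 3 0 0 0 0.7;0 0 3.5 0 0 0 0.7;0 0 3.5 0 0 0 0.7'; python3 - <<'E'
from h import *
F=[];p0=None
for i in range(6):
    im,W=grab("wrist" if i%2 else "side","x%d"%i);s=bot.observe();F.append(s["contact_force"]);print(s["eef_pos"].round(4),s["contact_force"].round(1))
    if i<4:
        r=np.hypot(W[...,0]-.4587,W[...,1]+.2138);z=W[...,2];k=(r>.049)&(r<.061)&(z>.034)&(z<.065)
        print("arm z",np.median(z[k]).round(4),k.sum())
print(np.mean(F,0).round(2))
p,T=T_cam("side");W=cloud(p,T,np.load("pics/side0.npy"));r=np.hypot(W[...,0]-.4587,W[...,1]+.2138);z=W[...,2];k=(r>.049)&(r<.061)&(z>.034)&(z<.065);print("arm z before, side",np.median(z[k]),k.sum())
cv2.imwrite("pics/x0c.png",cv2.resize(cv2.imread("pics/x0.png")[240:420,180:420],(800,600)))
E
```

```text
clock: 13.25
eef_pos: [0.4579, -0.214, 0.0944]
tcp_rot: [0.23, 3.133, -0.0]
contact_force: [-3.3, 1.4, 7.5]
grip_width: 0.713
[ 0.4579 -0.214   0.0944] [-3.   0.2  7.6]
arm z 0.0452 168
[ 0.4579 -0.214   0.0944] [-2.8  0.4  9. ]
arm z 0.0459 1239
[ 0.4579 -0.214   0.0944] [-2.8  0.9  8.2]
arm z 0.045 162
[ 0.4579 -0.2139  0.0944] [-2.3  1.8  7.9]
arm z 0.0459 1243
[ 0.4579 -0.214   0.0944] [-2.9  1.8  7.8]
[ 0.4579 -0.214   0.0944] [-3.3  2.   8.1]
[-2.84  1.17  8.11]
arm z before, side 0.0541856220387531 203
```

View pics/x0c.png

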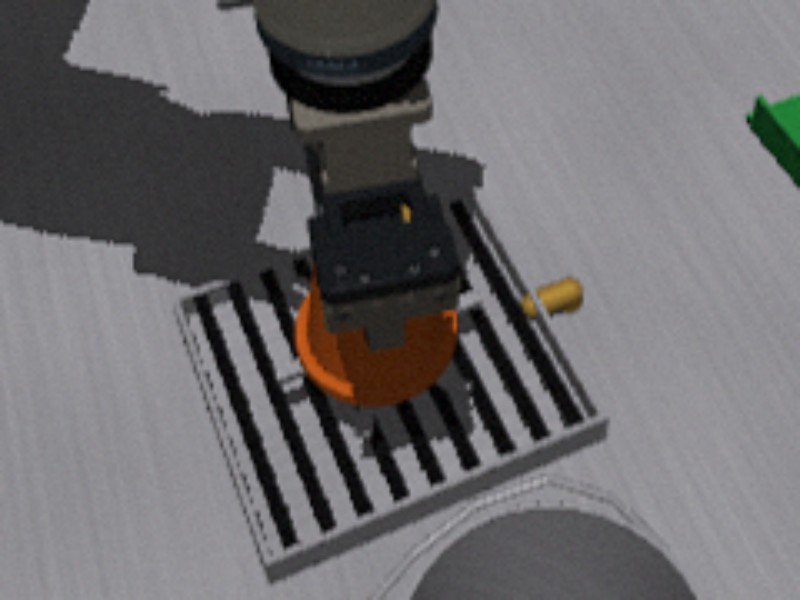

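View pics/x1.png

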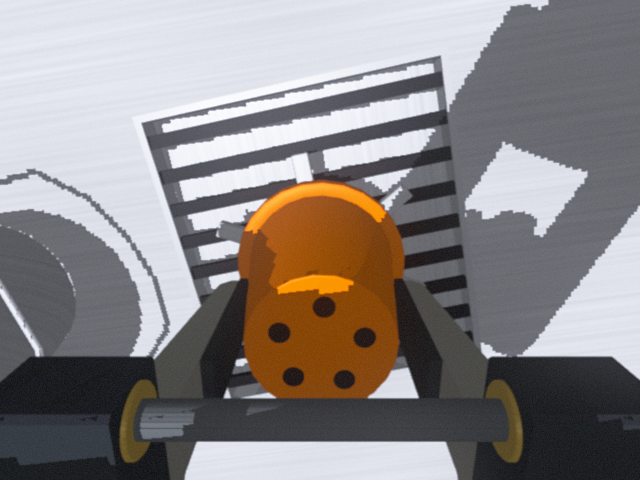

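Arms are seen around the lip on all visible sides, the pot is seated upright and centred, and the depth is about 9.1–9.5 mm. I'll nudge 0.7 mm further and hold.

```bash
python3 -m creep '0 0 0.4 0 0 0 0.7;0 0 0.7 0 0 0 0.7;0 0 0.7 0 0 0 0.7;0 0 0.7 0 0 0 0.7;0 0 0.7 0 0 0 0.7'; for i in 1 2 3 4 5 6 7 8; do python3 -m creep '0 0 0 0 0 0 0.7;0 0 0 0 0 0 0.7;0 0 0 0 0 0 0.7;0 0 0 0 0 0 0.7;0 0 0 0 0 0 0.7' | grep -E 'eef|force'; done; python3 - <<'E'
from h import *
for n in("side","wrist"):
    im,W=grab(n,"y"+n);r=np.hypot(W[...,0]-.4587,W[...,1]+.2138);z=W[...,2];k=(r>.049)&(r<.061)&(z>.034)&(z<.065)
    print(n,"arm z",np.median(z[k]).round(4))
print(bot.observe()["clock"],bot.observe()["grip_width"])
E
```

```text
clock: 14.05
eef_pos: [0.4579, -0.2139, 0.0937]
tcp_rot: [-0.23, -3.133, -0.0]
contact_force: [-3.8, 0.7, 8.6]
grip_width: 0.713
eef_pos: [0.4579, -0.214, 0.0937]
contact_force: [-2.9, 1.2, 8.8]
eef_pos: [0.4579, -0.214, 0.0937]
contact_force: [-3.5, 1.5, 8.8]
eef_pos: [0.4579, -0.214, 0.0938]
contact_force: [-3.1, 1.1, 8.2]
eef_pos: [0.4579, -0.214, 0.0937]
contact_force: [-2.3, 0.8, 8.7]
eef_pos: [0.4579, -0.214, 0.0937]
contact_force: [-4.1, 0.7, 8.3]
eef_pos: [0.4579, -0.2139, 0.0937]
contact_force: [-3.7, 1.5, 8.2]
eef_pos: [0.4579, -0.214, 0.0937]
contact_force: [-2.8, 0.1, 7.5]
eef_pos: [0.4579, -0.214, 0.0938]
contact_force: [-3.0, 1.2, 8.3]
side arm z 0.0447
wrist arm z 0.0453
18.15 0.7163842119955981
```

```bash
python3 -c "
from rig import bot
print(bot.job_done())"
```

```text
the job is handed in; nothing more can be done
None
```

The job is handed in at about 18 s on the clock. The pot is still gripped, mouth down, and holding the star at about 10 mm.

- **Vise:** I dragged the jaw about 28 mm open by its rib. The pot measured within about 1.5 mm of its old position afterwards.
- **Pot:** I pinched it at the base end, shifted it about 12 mm off the fixed pad and lifted it out. I centred it over the star to within about 1–2 mm. The bucket, saucer, scoop and hand fork were left alone.
- **Hold:** The star was pressed and held for about 4 s before hand-in, and the tool pose was steady to 0.1 mm throughout.

**Last checks on the star's depth:**

| Method | Depth |
|---|---|
| Side camera, arm height | 9.5 mm |
| Wrist camera, arm height | 9.7 mm |
| Wrist force, about 8.4 N plus about 0.8 N assumed for the pot's weight | about 9.9 mm |

**Checks that disagreed or stood out:**
- The scene-camera fit of the pot in the grip was poor, so I ignored it. The side-camera fit and the pictures agreed with each other.
- About 3 N of sideways force remained at the wrist during the hold.
- While I shifted the pot along the vise bed, the wrist force peaked at roughly 27 N.

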